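# Seat an angle bracket in the bench press and hold the lever at the third click

### The arm

A 6-joint arm with a two-finger parallel gripper is mounted at the origin on the work surface. World frame = base frame: x ahead of the robot, y to its left, z up, the work surface at z = 0. Lengths are in m, angles in rad, forces in N, time in s.
With the tool pointing down it reaches from about 0.25 to 0.725 m from the base axis. Payload 4 kg.
Tool frame: the origin (TCP) lies midway between the tips of the shut fingers; the grasp point (between the pads) lies 19 mm behind it; z points along the fingers, y is the direction in which the jaws open and shut (so a half turn about z gives the same grasp; the last joint's range is limited). The gripper opens to 85 mm and grips with 20 to 120 N. Pads are 22 mm wide; open, the fingers measure 114 mm over their backs; the gripper's body (76 mm by 85 mm) begins 54 mm behind the grasp point. The pads swing forward as they close: fully open they stand 13 mm farther back than shut.
Start: joints at [1.341, 0.241, 0.005, 1.335, 0, 1.571], TCP at [0.114, 0.487, 0.231] pointing down, gripper open.
Joint ranges: [-2.72, 2.72], [-1.05, 1.87], [-1.09, 1.28], [-1.99, 2.15], [-1.42, 1.44], [-3.14, 3.14]. Speed limits (rad/s): [2.79, 2.79, 3.14, 3.14, 3.14, 3.14].

### API

Orientations are given as a rotation vector (axis times angle).
In Python, from workcell import status, capture, calibration, order gives the robot as it stands. The module is installed in compiled form; this text tells all that it offers.
- The arm moves only by the tool send_rows, never from a script. Its argument "targets" is a list that holds one entry, the list of rows, each a list of 7 numbers: the turn, a rotation vector about the tool's x, y, z in degrees, then the shift along the tool's x, y, z in cm, then the gripper's target within -1 to 1 (shut at 1, half-way at 0, fully open at -1). A call has 1 to 12 rows; each row shifts and turns the commanded pose from where the row before left it, along the tool's axes as they then stand; what a row does not reach is not made up. A row lasts 1/8 s, in which the tool goes at most 62.5 mm and 10.7 degrees, less where a joint would pass 70% of its speed; a pose out of reach is approached as far as the arm can. A call is refused whole if a number of a shift passes 6.25 or a number of a turn 10.7, either way. A call with a gripper value outside its range is refused whole. The fingers move at their own pace and stop on an object; "grip_force" is the grip in N (left out, the last holds). Time passes only in rows, so rows that do not move let the fingers close. It gives the time, the measured TCP pose, the force and the opening at its end, in the units of the state.
- status.get_obs(): the state, without advancing time (a new reading comes with each control period).
- capture(name): name is "scene" or "top" or "wrist"; returns the picture (420x560x3 uint8, red, green, blue); there is no depth.
- calibration(name): a dict with "intrinsics" (3x3 intrinsics, pixels), "dist_coeffs" ([k1, k2, p1, p2, k3] as OpenCV has them; the pictures are not rectified), "R" (3x3) and "t" (3): a world point X has camera coordinates R X + t. Camera axes: x right, y down, z forward; pixel columns grow to the right and rows downward; lengths in m; the calibration is good to about 2 mm. A picture is of the moment at which its call begins: read the wrist's pose just before it. calibration takes no time and is no camera call; for the wrist camera it gives the pose at the moment of the call.
- order.sign_off(): hands the job in, once; it reports no verdict.
The state is a dict: "time": time; "joint_pos": joint angles; "joint_velocities": joint speeds; "joint_efforts": joint torques, N m; "position": TCP position; "tool_rot": TCP orientation; "ft_force": force on the tool from outside, world axes, zero at the start; "wrist_torque": the same for the moment, N m; "width": opening from 0.0 (shut) to 1.0 (fully open).
Only numpy, scipy, OpenCV 4.12 (cv2) and the standard library are available. Lean on these libraries where they do the work, as an engineer would, in place of code of your own. Each camera call takes 0.05 s, during which the arm holds its last target.

### The job

Slide the steel angle bracket along its channel, under the press head, until its toe is fully home against the end stop. Then push the press lever with the black crossbar down past the first two clicks to the third, so that the foot clamps the bracket; finish while still holding the lever down there, as it springs back if let go. Leave the plant, the organizer box and the wrench where they are.

Things in the scene. Friction and masses are not known exactly. Their poses are not given: they have to be found in the camera images.
- press: Grey bench press fixed to the bench. Origin: on the bench top, straight under the centre of the foot; z up, x from the channel's open front (robot side) to the column at the back. In its frame, mm: base plate x -180 to 120, y -60 to 60, top at z 25; overhanging head x -25 to 110, y -30 to 30, z 120 to 210; column x 50 to 110, y -30 to 30. The lever is on its -y side.
- channel_end (a point): Middle of the foot of the end stop's face: x 30, y 0, z 25 mm in the press frame; same axes. The channel runs from here 210 mm towards -x, open above except under the head. Floor at z 25 mm (top of the base plate), dark rails either side 43 mm apart inside, 12 mm wide, tops 8 mm above the floor; end stop 20 mm high.
- lever: Steel lever arm, 14 mm thick, 150 mm long, with a black crossbar at its end. Origin on the pivot axis (along the press's y): x 0, y -115, z 160 mm in the press frame; turns with the lever. A fixed metal disc of radius 56 mm beside it (y -86 to -92 mm) has three dark studs: seen from the side the arm covers the 1st, 2nd, 3rd (from the top down) at click 1, 2, 3.
- bracket: Loose L-shaped steel bracket, 0.15 to 0.3 kg, lying in the channel 35 to 80 mm short of the end stop. Flat leg 120 long x 40 wide x 5 mm thick; upright leg at the robot end, 40 wide, 5 thick, top 36 mm above the channel floor. Origin: middle of the toe's lower edge (far end); x towards the stop, z up. The upright's near face is at x = -120 mm; push there, about 1 to 4 N.
- foot: Round steel foot under the press's ram, 30 mm across, 12 mm high; origin: centre of its underside, 48 mm above the bench with the lever up. It goes down 24 mm per rad of lever, touches the bracket's flat leg at about 0.75 rad, then presses on it through its own spring (about 8 N at 0.9 rad).
- lever_angle (a joint): Lever angle in rad: 0 = up, where its spring returns it; grows as the handle is pushed down. Clicks at 0.30, 0.60 and 0.90, end stop at 0.98. The clicks are felt as dips in the force but do not keep the lever. Pushing takes about 2 to 8 N at the crossbar, more towards the end.
- handle (a point): Centre of the lever's black round crossbar, 22 mm thick, 60 mm long along the press's y, 150 mm from the pivot axis. In the press frame (m): x = -0.150*cos(0.55 - angle), y = -0.115, z = 0.160 + 0.150*sin(0.55 - angle), with angle the lever's: 238 mm above the bench with the lever up, 109 mm at the third click.
- plant: Bystander: terracotta pot, 100 mm across, with a small plant, about 110 mm high in all; origin under its centre. Not to be disturbed.
- organizer: Bystander: closed clear plastic organizer box, 90 x 150 x 35 mm; origin under its centre. Not to be disturbed.
- wrench: Bystander: steel wrench lying flat, 160 mm long; origin under its middle. Not to be disturbed.
Not all that is in view belongs to the job. Of the things like the bracket, leave any that is brown or red; of the rest the smaller one is meant.

How it is judged:
By the outcome, as a careful person would: the job done as asked, in the order asked, and still so for the second after the job is handed in, while the arm keeps its last pose, push and grip.
It also fails if it takes over 43 s, if anything falls off the work surface, if the arm or the gripper's body presses on something with over 40 N, if the wrist force passes 120 N, or if a joint passes its speed limit or range.

## Working session

There is one attempt and no reset: what is moved stays moved. The work goes in short steps, Python scripts to look and compute and a tool call to move; the robot and the scene stay as the last step left them, time stands still between calls to the robot, and variables do not carry over. Pictures are saved under pics/ and viewed, and the job is handed in when it is done.

Besides the shell and the picture viewer there is one more tool, called after ">>>" as a command line: name --argument value ..., lists and objects as JSON in quotes. send_rows: Moves the arm, as the interface text tells. Its arguments: {"type":"object","properties":{"targets":{"type":"array","items":{"type":"array","items":{"type":"array","items":{"type":"number"}}}},"grip_force":{"type":"number"}},"required":["targets"]}

```bash
mkdir -p pics; python3 - <<'E'
from workcell import status, capture, calibration, order
import cv2
o=status.get_obs(); print(o)
for n in ["scene","top"]:
    cv2.imwrite(f"pics/{n}0.png",cv2.cvtColor(capture(n),cv2.COLOR_RGB2BGR)); c=calibration(n); print(n,c)
E
```

```text
{'time': 0.0, 'joint_pos': array([ 1.34104472e+00,  2.41442973e-01,  3.72310013e-03,  1.33523557e+00,
       -2.47658312e-06,  1.57079315e+00]), 'joint_velocities': array([ 0.00084702,  0.00082908,  0.0008261 , -0.00191133,  0.00071033,
        0.00032583]), 'joint_efforts': array([ 2.18164896e-04, -3.72315431e+01,  2.52408904e+01,  1.68900867e-02,
        1.28231059e-04, -4.05188576e-07]), 'position': array([0.11372106, 0.48623063, 0.23039758]), 'tool_rot': array([-0.36006649, -3.12064187,  0.00336936]), 'ft_force': array([-0.39406288, -0.40763974,  0.05380829]), 'wrist_torque': array([0.01956416, 0.02101267, 0.04748684]), 'width': 1.0041675708225086}
scene {'intrinsics': array([[425.92282245,   0.        , 276.88846612],
       [  0.        , 425.92282245, 214.26887368],
       [  0.        ,   0.        ,   1.        ]]), 'dist_coeffs': array([-0.09247663,  0.        ,  0.        ,  0.        ,  0.        ]), 'R': array([[ 0.51349228,  0.85807907,  0.00509888],
       [ 0.67711139, -0.40153305, -0.61667769],
       [-0.52711085,  0.32011174, -0.78719923]]), 't': array([-0.27325308, -0.29475352,  1.53757089])}
top {'intrinsics': array([[450.7274954 ,   0.        , 271.43168945],
       [  0.        , 450.7274954 , 209.36132112],
       [  0.        ,   0.        ,   1.        ]]), 'dist_coeffs': array([0.01969899, 0.        , 0.        , 0.        , 0.        ]), 'R': array([[-2.76939988e-02, -9.99616381e-01,  3.63978662e-04],
       [-9.88381235e-01,  2.73282909e-02, -1.49518220e-01],
       [ 1.49450915e-01, -4.50050708e-03, -9.88758904e-01]]), 't': array([-0.0072346 ,  0.56536728,  1.36793595])}
```

View pics/scene0.png

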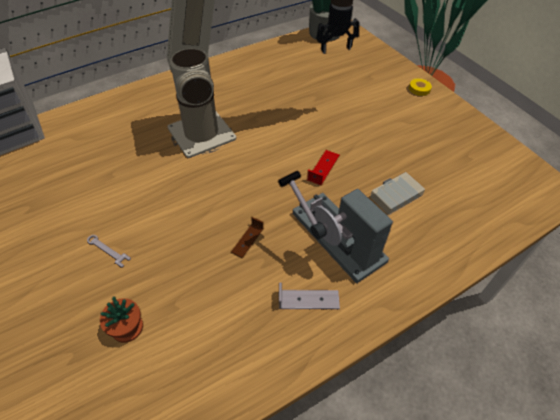

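View pics/top0.png

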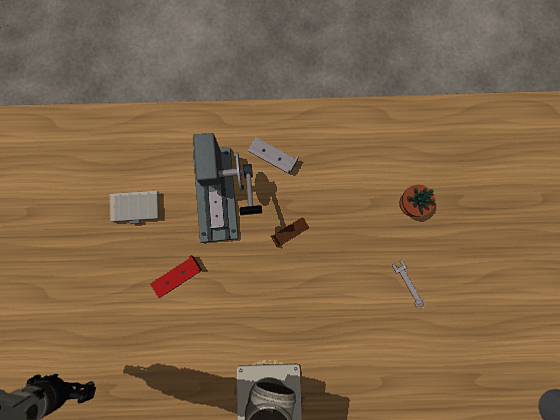

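The scene and top views show the press at about (215,190) in the top picture, with the bracket in its channel at about (217,210). The red, brown and larger grey brackets lie outside it. I'll zoom in next.

```bash
python3 - <<'E'
import cv2
i=cv2.imread("pics/top0.png")[120:255,170:305]; cv2.imwrite("pics/topz.png",cv2.resize(i,None,fx=4.4,fy=4.4,interpolation=cv2.INTER_CUBIC))
i=cv2.imread("pics/scene0.png")[160:290,265:405]; cv2.imwrite("pics/scz.png",cv2.resize(i,None,fx=4.5,fy=4.5,interpolation=cv2.INTER_CUBIC))
E
```

```text
(no output)
```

View pics/topz.png

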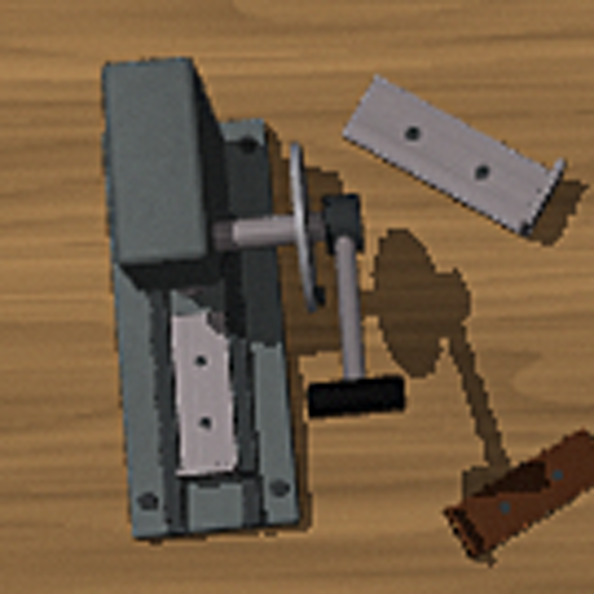

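View pics/scz.png

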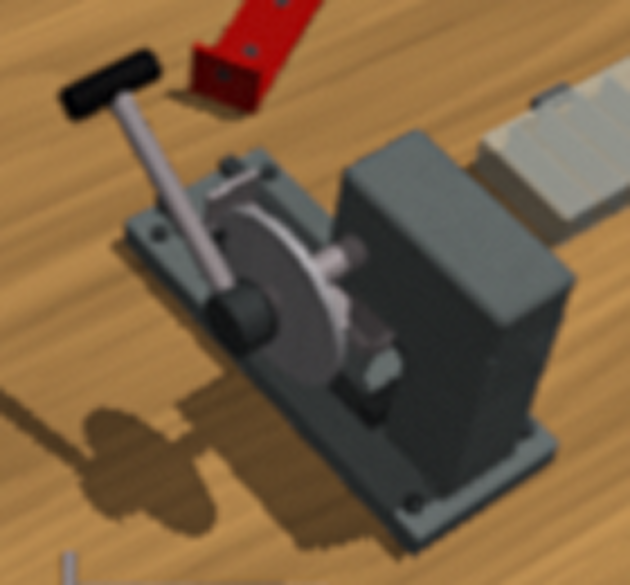

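```bash
cat > h.py <<'E'
from workcell import status, capture, calibration, order
import numpy as np, cv2
from scipy.optimize import least_squares
from scipy.spatial.transform import Rotation as Ro
def proj(c,X):
    return cv2.projectPoints(np.atleast_2d(np.asarray(X,float)),cv2.Rodrigues(c["R"])[0],c["t"],c["intrinsics"],c["dist_coeffs"])[0][:,0]
def zoom(u,off,s): return np.array(off)+(np.array(u)+.5)/s-.5
def w(p,P): # press -> world, p=(x,y,yaw)
    P=np.atleast_2d(P)/1000.; c,s=np.cos(p[2]),np.sin(p[2])
    return np.c_[p[0]+c*P[:,0]-s*P[:,1],p[1]+s*P[:,0]+c*P[:,1],P[:,2]]
hd=[-150*np.cos(.55),-115,160+150*np.sin(.55)]
E
cat > fit.py <<'E'
from h import *
T=[((-180,60,25),(135,528)),((-180,-60,25),(297,522)),((-25,30,210),(118,262)),((-25,-30,210),(208,250)),((110,30,210),(104,65)),((110,-30,210),(192,58)),((120,-60,25),(266,120)),(hd,(356,396))]
S=[((-25,30,210),(420,132)),((-25,-30,210),(345,172)),((110,30,210),(575,280)),((110,-30,210),(500,325)),((-180,60,25),(260,150)),((-180,-60,25),(128,230)),((120,-60,25),(415,543)),((120,60,25),(555,440)),(hd,(110,84))]
ct,cs=calibration("top"),calibration("scene")
pt=np.array([zoom(b,(170,120),4.4) for a,b in T]);ps=np.array([zoom(b,(265,160),4.5) for a,b in S])
PT=np.array([a for a,b in T],float);PS=np.array([a for a,b in S],float)
def f(p): return np.r_[(proj(ct,w(p,PT))-pt).ravel(),(proj(cs,w(p,PS))-ps).ravel()]
for nm,sl in (("both",slice(None)),("top",slice(0,16)),("scene",slice(16,None))):
    r=least_squares(lambda p:f(p)[sl],[.6,.1,0],loss="soft_l1"); print(nm,r.x)
    if nm=="both": print(f(r.x).reshape(-1,2).round(1).tolist()); p=r.x
# bracket: upright top edge corners near, toe in top
def unproj(c,px,z):
    n=cv2.undistortPoints(np.array([[px]],float),c["intrinsics"],c["dist_coeffs"])[0,0]
    d=c["R"].T@np.r_[n,1];o=-c["R"].T@c["t"];return o+d*(z-o[2])/d[2]
def topress(p,X):
    d=X[:2]-p[:2];c,s=np.cos(p[2]),np.sin(p[2]);return np.array([c*d[0]+s*d[1],-s*d[0]+c*d[1]])*1000
for u,z in (((178,474),.061),((238,468),.061),((172,316),.030),((222,310),.030),((200,360),.03),((206,422),.03)):
    print(u,z,topress(p,unproj(ct,zoom(u,(170,120),4.4),z)).round(1))
print(w(p,[[-120,0,60],[30,0,25],hd,[-150*np.cos(.35),-115,160-150*np.sin(.35)],[0,-115,160]]))
E
python3 fit.py
```

```text
both [0.65675406 0.15563212 0.06313593]
[[-0.5, 1.5], [0.9, -0.6], [-0.0, 0.1], [1.1, 0.9], [-0.0, -1.7], [1.2, -2.0], [0.5, -1.4], [0.5, -0.1], [-0.3, -2.3], [-1.4, -1.3], [1.7, -0.9], [0.3, 0.4], [0.8, -1.5], [-0.9, -2.5], [0.4, -0.3], [1.6, 1.0], [0.3, -0.2]]
top [0.65549484 0.15707365 0.06524262]
scene [0.65827656 0.15354526 0.06456454]
(178, 474) 0.061 [-144.2   20.4]
(238, 468) 0.061 [-143.8  -21.5]
(172, 316) 0.03 [-25.6  20.6]
(222, 310) 0.03 [-24.5 -15.7]
(200, 360) 0.03 [-59.6   2.8]
(206, 422) 0.03 [-104.8    1.8]
[[0.53699315 0.14806084 0.06      ]
 [0.68669429 0.15752494 0.025     ]
 [0.53638598 0.03279287 0.23840308]
 [0.5233847  0.03197093 0.10856533]
 [0.66400987 0.04086125 0.16      ]]
```

>>> send_rows --targets '[[[0, 0, -8.4, 0, 0, 0, 1], [0, 0, -8.4, 0, 0, 0, 1], [0, 0, 0, 0, 0, 0, 1], [0, 0, 0, 0, 0, 0, 1]]]' --grip_force 20

```text
time: 0.6
position: [0.1139, 0.4867, 0.231]
tool_rot: [0.096, -3.14, 0.001]
ft_force: [-0.0, 0.1, 0.1]
width: 0.146
```

```bash
cat >> h.py <<'E'
PRESS=[0.6567,0.1556,0.0635]
def st():
    o=status.get_obs();R=Ro.from_rotvec(o["tool_rot"]).as_matrix();d=o["position"]-[PRESS[0],PRESS[1],0]
    c,s=np.cos(PRESS[2]),np.sin(PRESS[2])
    pp=np.array([c*d[0]+s*d[1],-s*d[0]+c*d[1],d[2]])*1000
    print("t",round(o["time"],3),"pos",o["position"].round(4),"press mm",pp.round(1),"F",o["ft_force"].round(2),"w",round(o["width"],3),"yaw(y)",np.degrees(np.arctan2(-R[0,1],R[1,1])).round(2),"z",R[:,2].round(3),"q",o["joint_pos"].round(2))
    return o,R,pp
def togo(P): # press mm target -> tool shift cm
    o,R,pp=st(); X=w(PRESS,[P])[0]; print("tool cm",(R.T@(X-o["position"])*100).round(2))
E
python3 -c "
from h import *
togo([-190,0,200])"
```

```text
t 0.6 pos [0.1139 0.4867 0.231 ] press mm [-520.7  364.9  231. ] F [-0.03  0.11  0.14] w 0.146 yaw(y) 3.52 z [-0.    -0.001 -1.   ] q [ 1.34  0.24  0.    1.34 -0.    1.28]
tool cm [-33.15 -36.41   3.12]
```

>>> send_rows --targets '[[[0, 0, 0, -1.66, -1.82, 0, 1], [0, 0, 0, -3.3, -3.64, 0, 1], [0, 0, 0, -3.3, -3.64, 0, 1], [0, 0, 0, -3.3, -3.64, 0, 1], [0, 0, 0, -3.3, -3.64, 0, 1], [0, 0, 0, -3.3, -3.64, 0, 1], [0, 0, 0, -3.3, -3.64, 0, 1], [0, 0, 0, -3.3, -3.64, 0, 1], [0, 0, 0, -3.3, -3.64, 0, 1], [0, 0, 0, -3.3, -3.64, 0, 1], [0, 0, 0, -1.7, -1.83, 0, 1], [0, 0, 0, 0, 0, 0, 1]]]'

```text
time: 2.1
position: [0.4678, 0.1432, 0.231]
tool_rot: [0.093, -3.14, 0.0]
ft_force: [-0.2, 0.7, 0.2]
width: 0.001
```

```bash
python3 -c "
from h import *
togo([-190,0,47])
cv2.imwrite('pics/w1.png',cv2.cvtColor(capture('wrist'),cv2.COLOR_RGB2BGR))"
```

```text
t 2.1 pos [0.4678 0.1432 0.231 ] press mm [-189.3   -0.4  231. ] F [-0.23  0.68  0.2 ] w 0.001 yaw(y) 3.38 z [-0. -0. -1.] q [ 0.3   0.22 -0.02  1.33 -0.    0.24]
tool cm [ 0.07  0.04 18.4 ]
```

View pics/w1.png

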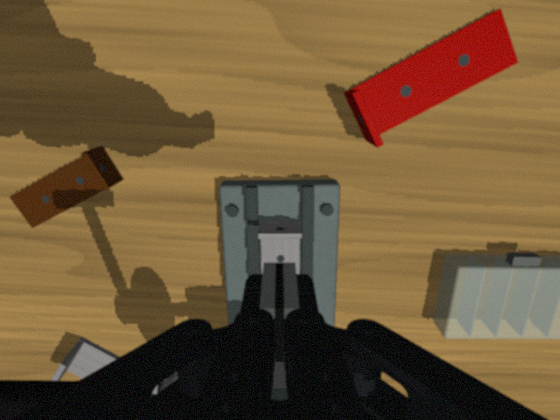

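The wrist view shows the press base front corners at about (221,184) and (339,182). The bracket's upright top edge runs from (258,234) to (301,233). I'll check both against the fit.

```bash
python3 - <<'E'
from h import *
def unproj(c,px,z):
    n=cv2.undistortPoints(np.array([[px]],float),c["intrinsics"],c["dist_coeffs"])[0,0]
    d=c["R"].T@np.r_[n,1];o=-c["R"].T@c["t"];return o+d*(z-o[2])/d[2]
c=calibration("wrist")
for px,z in (((221,185),.025),((339,183),.025),((258,234),.061),((301,233),.061)):
    X=unproj(c,px,z);d=X[:2]-PRESS[:2];a,s=np.cos(PRESS[2]),np.sin(PRESS[2]);print(X.round(4),(np.array([a*d[0]+s*d[1],-s*d[0]+a*d[1]])*1000).round(1))
E
```

```text
[0.4808 0.0879 0.025 ] [-179.9  -56.4]
[0.4717 0.2032 0.025 ] [-181.6   59.2]
[0.5155 0.1277 0.061 ] [-142.7  -18.9]
[0.5121 0.1671 0.061 ] [-143.6   20.6]
```

>>> send_rows --targets '[[[0, 0, 0, 0.0, 0.1, 2, 1], [0, 0, 0, 0, 0, 4, 1], [0, 0, 0, 0, 0, 4, 1], [0, 0, 0, 0, 0, 4, 1], [0, 0, 0, 0, 0, 3, 1], [0, 0, 0, 0, 0, 1.4, 1], [0, 0, 0, 0, 0, 0, 1]]]'

```text
time: 3.02
position: [0.4659, 0.1459, 0.0469]
tool_rot: [0.101, -3.138, 0.0]
ft_force: [0.1, -0.3, 0.3]
width: 0.002
```

```bash
python3 -c "
from h import *
togo([-156,0,47])"
```

```text
t 3.025 pos [0.4659 0.1459 0.0469] press mm [-191.     2.4   46.9] F [ 0.06 -0.32  0.3 ] w 0.002 yaw(y) 3.68 z [-0.002 -0.    -1.   ] q [ 0.3   0.38 -0.32  0.87  0.    0.24]
tool cm [-3.5  -0.24 -0.01]
```

>>> send_rows --targets '[[[0, 0, 0, -1.5, -0.1, 0, 1], [0, 0, 0, -1.5, 0, 0, 1], [0, 0, 0, -0.5, 0, 0, 1], [0, 0, 0, -0.5, 0, 0, 1], [0, 0, 0, -0.5, 0, 0, 1], [0, 0, 0, -0.5, 0, 0, 1]]]'

```text
time: 3.78
position: [0.5164, 0.1476, 0.0474]
tool_rot: [0.1, -3.139, 0.0]
ft_force: [-3.9, -0.3, 3.1]
width: -0.003
```

```bash
python3 -c "
from h import *
togo([-101,1,47])"
```

```text
t 3.775 pos [0.5164 0.1476 0.0474] press mm [-140.5    0.9   47.4] F [-3.86 -0.35  3.12] w -0.003 yaw(y) 3.64 z [-0.001 -0.    -1.   ] q [ 0.28  0.46 -0.18  0.92  0.    0.21]
tool cm [-3.95  0.01  0.03]
```

>>> send_rows --targets '[[[0, 0, 0, -0.4, 0, 0, 1], [0, 0, 0, -0.4, 0, 0, 1], [0, 0, 0, -0.4, 0, 0, 1], [0, 0, 0, -0.4, 0, 0, 1], [0, 0, 0, -0.4, 0, 0, 1], [0, 0, 0, -0.4, 0, 0, 1], [0, 0, 0, -0.4, 0, 0, 1], [0, 0, 0, -0.3, 0, 0, 1]]]'

```text
time: 4.78
position: [0.5481, 0.1496, 0.0473]
tool_rot: [-0.099, 3.14, -0.0]
ft_force: [-3.6, -0.9, 3.2]
width: -0.005
```

```bash
python3 -c "
from h import *
togo([-101,1,47])
cv2.imwrite('pics/w2.png',cv2.cvtColor(capture('wrist'),cv2.COLOR_RGB2BGR))
cv2.imwrite('pics/t2.png',cv2.resize(cv2.cvtColor(capture('top'),cv2.COLOR_RGB2BGR)[120:255,170:305],None,fx=4.4,fy=4.4,interpolation=cv2.INTER_CUBIC))
"
```

```text
t 4.775 pos [0.5481 0.1496 0.0473] press mm [-108.8    0.9   47.3] F [-3.59 -0.86  3.18] w -0.005 yaw(y) 3.63 z [ 0.  0. -1.] q [ 0.27  0.51 -0.1   0.96 -0.    0.2 ]
tool cm [-0.78  0.01  0.03]
```

View pics/w2.png

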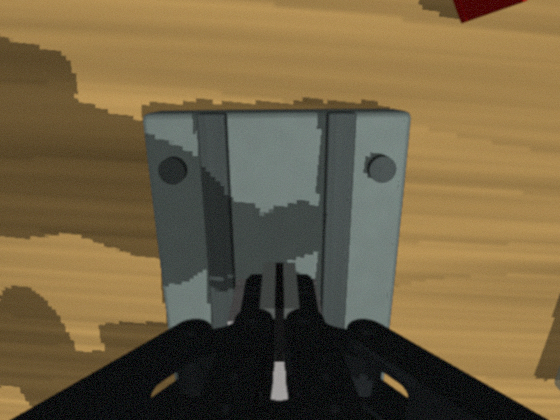

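View pics/t2.png

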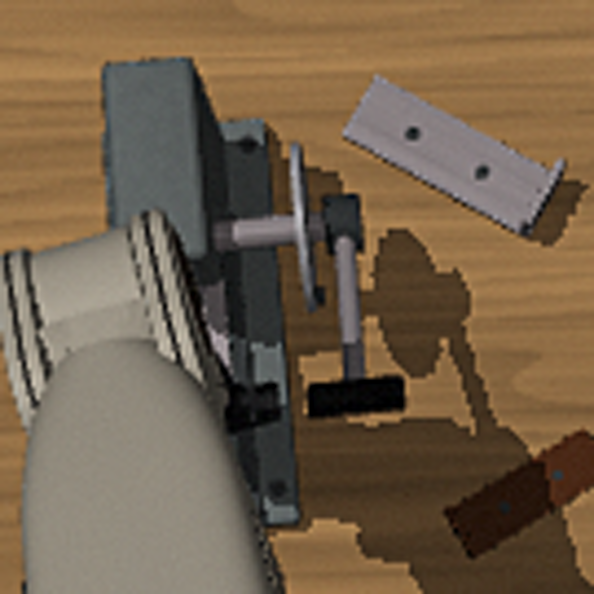

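The bracket is moving steadily at about 3.6 N. I'll go on in smaller steps and watch for the stop.

>>> send_rows --targets '[[[0, 0, 0, -0.2, 0, 0, 1], [0, 0, 0, -0.2, 0, 0, 1], [0, 0, 0, -0.1, 0, 0, 1]]]'

```text
time: 5.25
position: [0.5529, 0.1499, 0.0473]
tool_rot: [-0.1, 3.14, -0.0]
ft_force: [-4.0, 0.0, 1.3]
width: 0.001
```

>>> send_rows --targets '[[[0, 0, 0, -0.15, 0, 0, 1], [0, 0, 0, -0.15, 0, 0, 1]]]'

```text
time: 5.5
position: [0.5558, 0.1501, 0.0472]
tool_rot: [-0.1, 3.14, -0.0]
ft_force: [-2.9, -0.7, 0.9]
width: -0.004
```

>>> send_rows --targets '[[[0, 0, 0, -0.1, 0, 0, 1], [0, 0, 0, -0.1, 0, 0, 1]]]'

```text
time: 5.75
position: [0.5566, 0.1501, 0.0473]
tool_rot: [0.1, -3.138, -0.0]
ft_force: [-6.9, -0.4, 4.9]
width: -0.0
```

>>> send_rows --targets '[[[0, 0, 0, -0.1, 0, 0, 1], [0, 0, 0, -0.1, 0, 0, 1]]]'

```text
time: 6.0
position: [0.5566, 0.1501, 0.0472]
tool_rot: [0.1, -3.134, 0.0]
ft_force: [-12.3, -1.3, 9.6]
width: -0.002
```

>>> send_rows --targets '[[[0, 0, 0, -0.1, 0, 0, 1], [0, 0, 0, 0, 0, 0, 1]]]'

```text
time: 6.25
position: [0.5566, 0.1501, 0.0473]
tool_rot: [0.1, -3.132, 0.0]
ft_force: [-12.4, -1.3, 10.2]
width: 0.0
```

Contact is firm: the force rose to 12 N with no further advance, at the predicted position. Now I'll back off, rise, and take a look.

>>> send_rows --targets '[[[0, 0, 0, 0.6, 0, 0, 1], [0, 0, 0, 1.5, 0, 0, 1], [0, 0, 0, 2.5, 0, 0, 1], [0, 0, 0, 1.5, 0, -1, 1], [0, 0, 0, 0, 0, -4, 1], [0, 0, 0, 0, 0, -5, 1], [0, 0, 0, 0, 0, -5, 1], [0, 0, 0, 0, 0, -5, 1], [0, 0, 0, 0, 0, -3, 1], [0, 0, 0, 0, 0, 0, 1]]]'

```text
time: 7.5
position: [0.5021, 0.1471, 0.2813]
tool_rot: [-0.099, 3.131, 0.003]
ft_force: [1.0, -0.1, -0.9]
width: 0.005
```

```bash
python3 -c "
from h import *
togo([-132,-115,285])
cv2.imwrite('pics/w3.png',cv2.cvtColor(capture('wrist'),cv2.COLOR_RGB2BGR))
cv2.imwrite('pics/t3.png',cv2.resize(cv2.cvtColor(capture('top'),cv2.COLOR_RGB2BGR)[120:255,170:305],None,fx=4.4,fy=4.4,interpolation=cv2.INTER_CUBIC))
"
```

```text
t 7.5 pos [0.5021 0.1471 0.2813] press mm [-154.8    1.3  281.3] F [ 1.01 -0.07 -0.92] w 0.005 yaw(y) 3.63 z [ 0.009  0.002 -1.   ] q [ 0.29  0.26  0.17  1.46 -0.    0.22]
tool cm [ -2.29 -11.63  -0.37]
```

View pics/w3.png

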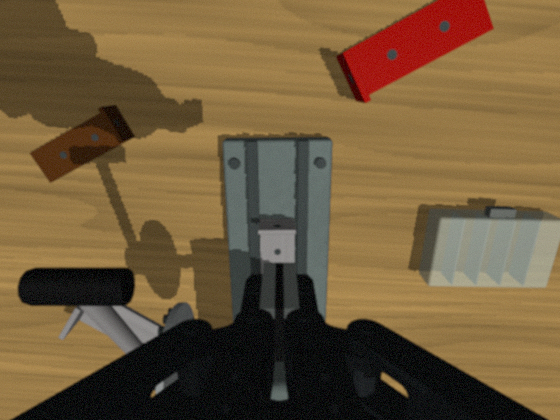

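View pics/t3.png

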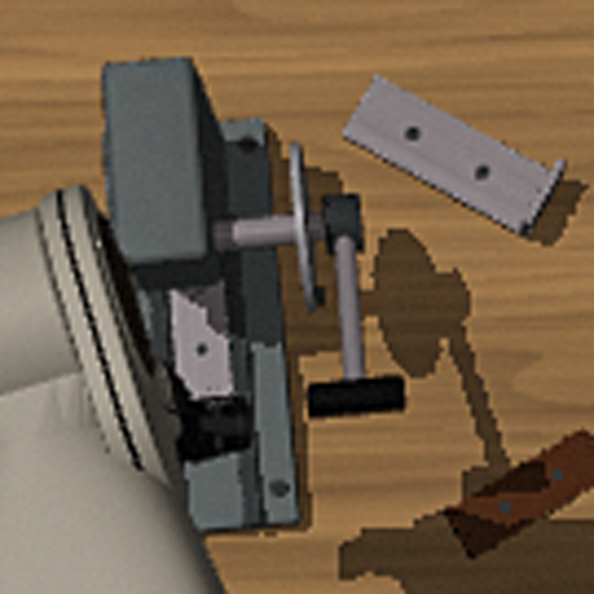

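```bash
python3 - <<'E'
from h import *
def unproj(c,px,z):
    n=cv2.undistortPoints(np.array([[px]],float),c["intrinsics"],c["dist_coeffs"])[0,0]
    d=c["R"].T@np.r_[n,1];o=-c["R"].T@c["t"];return o+d*(z-o[2])/d[2]
c=calibration("wrist")
for px,z in (((223,140),.025),((331,139),.025),((258,231),.061),((295,230),.061),((20,287),.238),((133,287),.238),((77,269),.238),((77,305),.238)):
    X=unproj(c,px,z);d=X[:2]-PRESS[:2];a,s=np.cos(PRESS[2]),np.sin(PRESS[2]);print(X.round(4),(np.array([a*d[0]+s*d[1],-s*d[0]+a*d[1]])*1000).round(1))
E
```

```text
[0.4773 0.0851 0.025 ] [-183.6  -59. ]
[0.4689 0.2002 0.025 ] [-184.6   56.5]
[0.5649 0.1286 0.061 ] [-93.4 -21.1]
[0.5612 0.1673 0.061 ] [-94.5  17.8]
[0.5369 0.     0.238 ] [-129.4 -147.7]
[0.5321 0.0659 0.238 ] [-130.1  -81.6]
[0.5228 0.0349 0.238 ] [-141.3 -111.9]
[0.5464 0.0322 0.238 ] [-117.9 -116.2]
```

Relative to the base front, the upright's near face reads at -90 mm, so the bracket is home. The handle is at (-129,-115) as expected. I'll move above it.

>>> send_rows --targets '[[[0, 0, 0, 0, -1.6, 0, 1], [0, 0, 0, -0.4, -3, 0, 1], [0, 0, 0, -0.7, -3, 0, 1], [0, 0, 0, -0.7, -2.5, 0, 1], [0, 0, 0, -0.5, -1.5, 0, 1], [0, 0, 0, 0, 0, 1, 1], [0, 0, 0, 0, 0, 1, 1], [0, 0, 0, 0, 0, 0, 1]]]'

```text
time: 8.6
position: [0.529, 0.0329, 0.2557]
tool_rot: [0.101, -3.137, -0.0]
ft_force: [0.2, 0.2, -0.2]
width: -0.003
```

```bash
python3 -c "
from h import *
togo([-132,-115,249])
cv2.imwrite('pics/s4.png',cv2.resize(cv2.cvtColor(capture('scene'),cv2.COLOR_RGB2BGR)[130:290,235:405],None,fx=3.7,fy=3.7,interpolation=cv2.INTER_CUBIC))
import numpy as np
for a in np.arange(0,.96,.1): print(round(a,2),round(-150*np.cos(.55-a),1),round(171+150*np.sin(.55-a),1))
"
```

```text
t 8.6 pos [0.529  0.0329 0.2557] press mm [-135.2 -114.3  255.7] F [ 0.21  0.17 -0.19] w -0.003 yaw(y) 3.71 z [-0.003 -0.    -1.   ] q [ 0.06  0.29  0.14  1.42  0.   -0.  ]
tool cm [-0.33 -0.07  0.67]
0.0 -127.9 249.4
0.1 -135.1 236.2
0.2 -140.9 222.4
0.3 -145.3 208.1
0.4 -148.3 193.4
0.5 -149.8 178.5
0.6 -149.8 163.5
0.7 -148.3 148.6
0.8 -145.3 133.9
0.9 -140.9 119.6
```

View pics/s4.png

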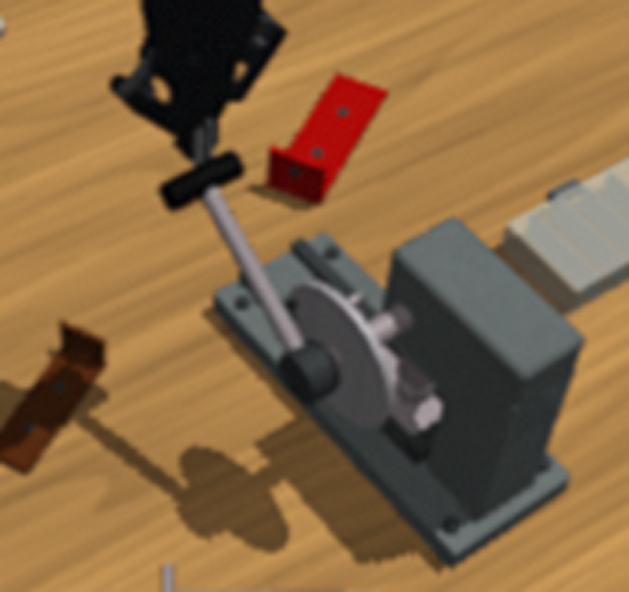

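>>> send_rows --targets '[[[0, 0, 0, -0.4, 0, 0.4, 1], [0, 0, 0, 0, 0, 0.25, 1], [0, 0, 0, 0.35, 0, 0.65, 1], [0, 0, 0, 0.35, 0, 0.65, 1], [0, 0, 0, 0.3, 0, 0.7, 1], [0, 0, 0, 0.3, 0, 0.7, 1], [0, 0, 0, 0, 0, 0, 1]]]'

```text
time: 9.52
position: [0.5199, 0.0317, 0.2234]
tool_rot: [0.1, -3.138, -0.0]
ft_force: [-1.6, 0.4, 2.7]
width: -0.005
```

```bash
python3 -c "
from h import *
togo([-144,-115,222.4])
cv2.imwrite('pics/s5.png',cv2.resize(cv2.cvtColor(capture('scene'),cv2.COLOR_RGB2BGR)[130:290,235:405],None,fx=3.7,fy=3.7,interpolation=cv2.INTER_CUBIC))
"
```

```text
t 9.525 pos [0.5199 0.0317 0.2234] press mm [-144.4 -115.   223.4] F [-1.63  0.4   2.74] w -0.005 yaw(y) 3.64 z [-0.002  0.    -1.   ] q [ 0.06  0.29  0.05  1.33  0.   -0.  ]
tool cm [-0.04  0.    0.1 ]
```

View pics/s5.png

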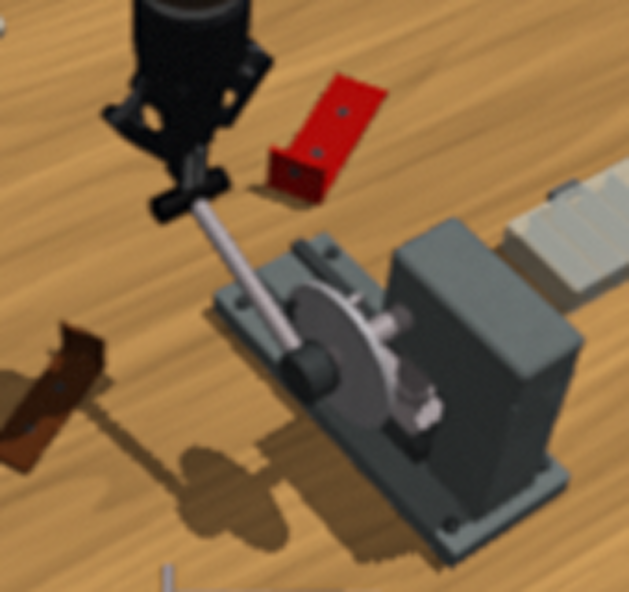

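>>> send_rows --targets '[[[0, 0, 0, 0.2, 0, 0.75, 1], [0, 0, 0, 0.2, 0, 0.75, 1], [0, 0, 0, 0.15, 0, 0.75, 1], [0, 0, 0, 0.15, 0, 0.75, 1], [0, 0, 0, 0.1, 0, 0.75, 1], [0, 0, 0, 0.05, 0, 0.75, 1], [0, 0, 0, 0, 0, 0.75, 1], [0, 0, 0, 0, 0, 0.75, 1], [0, 0, 0, -0.1, 0, 0.75, 1], [0, 0, 0, -0.1, 0, 0.75, 1], [0, 0, 0, 0, 0, 0, 1]]]'

```text
time: 10.95
position: [0.5143, 0.0312, 0.1482]
tool_rot: [0.1, -3.139, 0.0]
ft_force: [-4.2, -0.9, 5.3]
width: -0.006
```

```bash
python3 -c "
from h import *
togo([-144,-115,119.6])
cv2.imwrite('pics/s6.png',cv2.resize(cv2.cvtColor(capture('scene'),cv2.COLOR_RGB2BGR)[130:290,235:405],None,fx=3.7,fy=3.7,interpolation=cv2.INTER_CUBIC))
"
```

```text
t 10.95 pos [0.5143 0.0312 0.1482] press mm [-150.  -115.1  148.2] F [-4.24 -0.93  5.29] w -0.006 yaw(y) 3.63 z [-0.001 -0.    -1.   ] q [ 0.06  0.32 -0.11  1.14 -0.   -0.  ]
tool cm [-0.6   0.01  2.86]
```

View pics/s6.png

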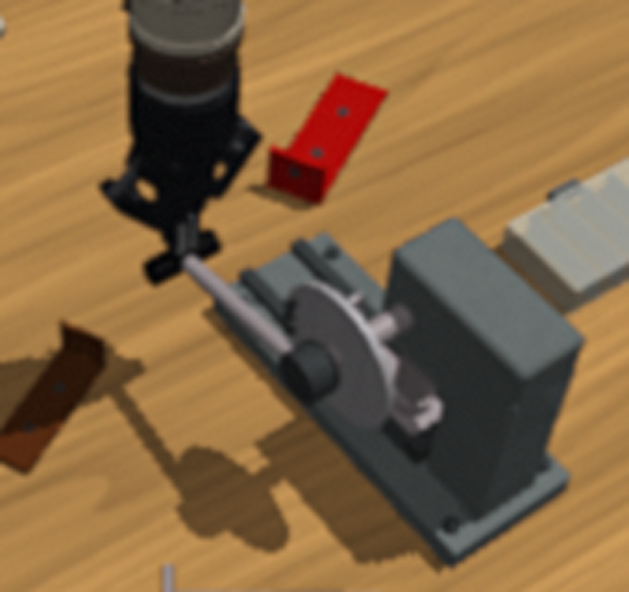

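>>> send_rows --targets '[[[0, 0, 0, -0.15, 0, 0.7, 1], [0, 0, 0, -0.15, 0, 0.7, 1], [0, 0, 0, -0.15, 0, 0.7, 1], [0, 0, 0, 0, 0, 0, 1]]]'

```text
time: 11.5
position: [0.5192, 0.0315, 0.1274]
tool_rot: [0.1, -3.14, -0.0]
ft_force: [-3.6, -0.1, 5.1]
width: 0.002
```

```bash
python3 -c "
from h import *
togo([-144,-115,119.6])
"
```

```text
t 11.5 pos [0.5192 0.0315 0.1274] press mm [-145.1 -115.1  127.4] F [-3.58 -0.1   5.11] w 0.002 yaw(y) 3.63 z [-0.  0. -1.] q [ 0.06  0.35 -0.13  1.1   0.   -0.  ]
tool cm [-0.11  0.01  0.78]
```

>>> send_rows --targets '[[[0, 0, 0, -0.1, 0, 0.3, 1], [0, 0, 0, 0, 0, 0, 1]]]'

```text
time: 11.75
position: [0.5202, 0.0316, 0.1249]
tool_rot: [-0.1, 3.14, 0.0]
ft_force: [-4.2, -0.9, 4.8]
width: 0.002
```

>>> send_rows --targets '[[[0, 0, 0, -0.05, 0, 0.2, 1], [0, 0, 0, 0, 0, 0, 1]]]'

```text
time: 12.0
position: [0.5207, 0.0317, 0.1231]
tool_rot: [-0.1, 3.14, 0.0]
ft_force: [-3.4, -0.2, 5.4]
width: -0.001
```

>>> send_rows --targets '[[[0, 0, 0, -0.05, 0, 0.15, 1], [0, 0, 0, 0, 0, 0, 1]]]'

```text
time: 12.25
position: [0.5212, 0.0317, 0.1217]
tool_rot: [-0.1, 3.14, 0.0]
ft_force: [-4.2, -0.7, 5.3]
width: -0.003
```

>>> send_rows --targets '[[[0, 0, 0, -0.05, 0, 0.15, 1], [0, 0, 0, 0, 0, 0, 1]]]'

```text
time: 12.5
position: [0.5216, 0.0317, 0.1202]
tool_rot: [-0.1, 3.14, 0.0]
ft_force: [-3.9, -0.5, 5.3]
width: -0.0
```

```bash
python3 -c "
from h import *
togo([-144,-115,119.6])
cv2.imwrite('pics/s7.png',cv2.resize(cv2.cvtColor(capture('scene'),cv2.COLOR_RGB2BGR)[130:290,235:405],None,fx=3.7,fy=3.7,interpolation=cv2.INTER_CUBIC))
cv2.imwrite('pics/t7.png',cv2.resize(cv2.cvtColor(capture('top'),cv2.COLOR_RGB2BGR)[120:255,170:305],None,fx=4.4,fy=4.4,interpolation=cv2.INTER_CUBIC))
"
```

```text
t 12.5 pos [0.5216 0.0317 0.1202] press mm [-142.7 -115.1  120.2] F [-3.86 -0.5   5.28] w -0.0 yaw(y) 3.63 z [ 0.  0. -1.] q [ 0.06  0.36 -0.13  1.08  0.   -0.  ]
tool cm [0.13 0.01 0.06]
```

View pics/s7.png

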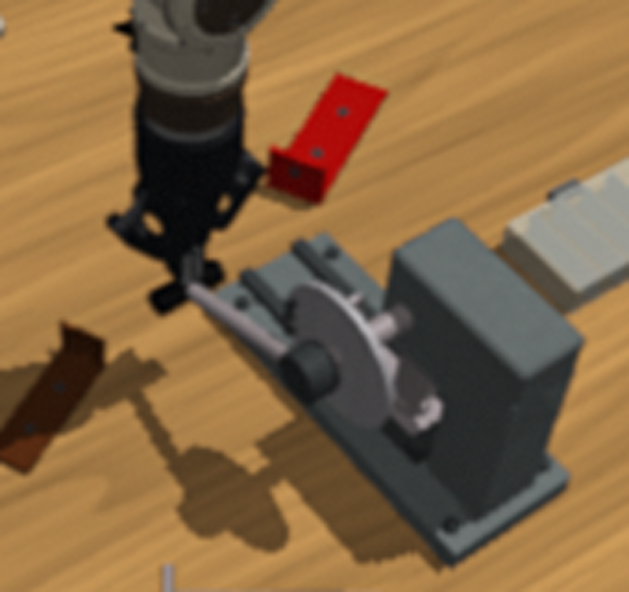

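View pics/t7.png

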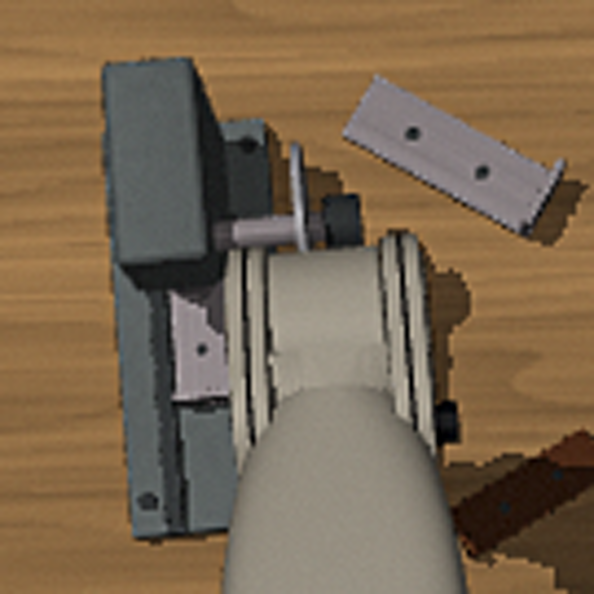

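```bash
python3 - <<'E'
from h import *
c=calibration("scene"); 
im=cv2.cvtColor(capture("scene"),cv2.COLOR_RGB2BGR)
# local refinement check with lever-up image too
a0=cv2.imread("pics/scene0.png")
def draw(img,ang,off,f,col):
    X=[[-150*np.cos(.55-ang)+dx,-115+dy,160+150*np.sin(.55-ang)+dz] for dy in(-30,30) for dx,dz in [(11*np.cos(t),11*np.sin(t)) for t in np.linspace(0,6.28,40)]]
    X+=[[0+l*-np.cos(.55-ang),-115-7,160+l*np.sin(.55-ang)] for l in (20,139)]
    q=proj(c,w(PRESS,X)); q=((q-off+.5)*f-.5)
    for k in q: cv2.circle(img,tuple(int(round(v)) for v in k),1,col,-1)
def z(i,off,s,f): return cv2.resize(i[off[1]:off[1]+s,off[0]:off[0]+s],None,fx=f,fy=f,interpolation=cv2.INTER_CUBIC)
A=z(a0,(270,160),50,8); draw(A,0,(270,160),8,(0,255,0))
off=(268,190);out=[]
for ang,col in ((.84,(0,255,0)),(.9,(0,255,255)),(.96,(255,255,0))):
    B=z(im,off,50,8); draw(B,ang,off,8,col); out.append(B)
cv2.imwrite("pics/ov1.png",np.vstack([np.hstack([A,out[0]]),np.hstack(out[1:])])[:, :][:800])
o=cv2.imread("pics/ov1.png"); cv2.imwrite("pics/ov1s.png",cv2.resize(o,(600,600)))
E
```

```text
(no output)
```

View pics/ov1s.png

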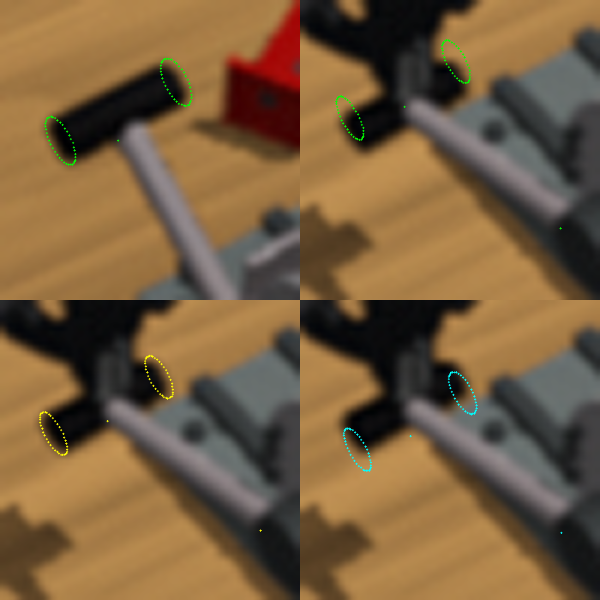

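The overlay matches about 0.88–0.9 rad. The tip height gives 0.897 rad. I'll push slightly further for margin.

>>> send_rows --targets '[[[0, 0, 0, -0.05, 0, 0.1, 1], [0, 0, 0, 0, 0, 0, 1]]]'

```text
time: 12.9
position: [0.522, 0.0317, 0.1192]
tool_rot: [0.1, -3.14, -0.0]
ft_force: [-4.0, -0.4, 7.2]
width: 0.001
```

>>> send_rows --targets '[[[0, 0, 0, -0.05, 0, 0.1, 1], [0, 0, 0, 0, 0, 0, 1], [0, 0, 0, 0, 0, 0, 1]]]'

```text
time: 13.28
position: [0.5223, 0.0318, 0.1182]
tool_rot: [0.1, -3.14, -0.0]
ft_force: [-4.5, -1.0, 5.7]
width: 0.005
```

```bash
python3 - <<'E'
from h import *
st()
c=calibration("scene"); im0=capture("scene")
im=cv2.cvtColor(im0,cv2.COLOR_RGB2BGR)
# lever-arm line direction: compare predicted arm edges on zoom
def zz(i,off,s,f): return cv2.resize(i[off[1]:off[1]+s,off[0]:off[0]+s],None,fx=f,fy=f,interpolation=cv2.INTER_CUBIC)
out=[]
off=(270,185)
for ang in (None,.84,.90,.96):
    B=zz(im,off,70,8)
    if ang:
      e=.55-ang
      for sg in (-7,7):
        for dy in (-7,7):
          X=[[-l*np.cos(e)+sg*np.sin(e),-115+dy,160+l*np.sin(e)+sg*np.cos(e)] for l in (25,139)]
          q=((proj(c,w(PRESS,X))-off+.5)*8-.5).round().astype(int)
          cv2.line(B,tuple(map(int,q[0])),tuple(map(int,q[1])),(0,255,0),1)
      for dy in (-30,30):
        X=[[-150*np.cos(e)+11*np.cos(t),-115+dy,160+150*np.sin(e)+11*np.sin(t)] for t in np.linspace(0,6.28,40)]
        q=((proj(c,w(PRESS,X))-off+.5)*8-.5).round().astype(int); cv2.polylines(B,[q.reshape(-1,1,2)],True,(0,255,255),1)
    out.append(B[:, :])
o=np.vstack([np.hstack(out[:2]),np.hstack(out[2:])]); cv2.imwrite("pics/ov2.png",cv2.resize(o,(600,600),interpolation=cv2.INTER_AREA))
E
```

```text
t 13.275 pos [0.5223 0.0318 0.1182] press mm [-142.  -115.1  118.2] F [-4.55 -1.03  5.73] w 0.005 yaw(y) 3.64 z [-0.  0. -1.] q [ 0.06  0.36 -0.13  1.08  0.   -0.  ]
```

View pics/ov2.png

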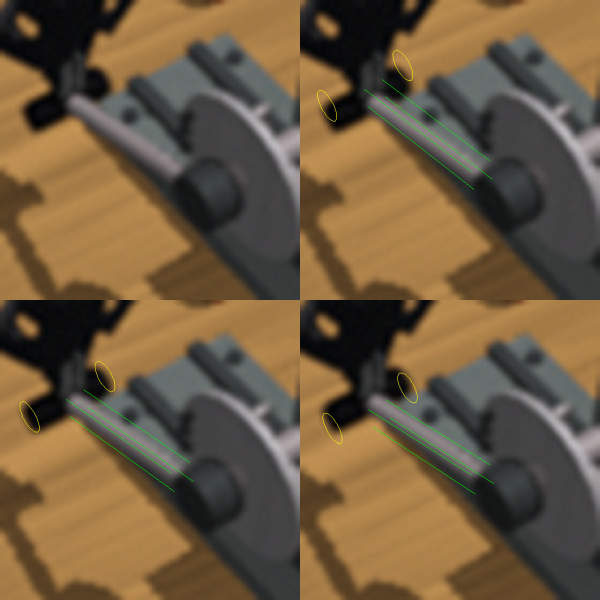

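```bash
python3 - <<'E'
from h import *
cv2.imwrite('pics/t8.png',cv2.cvtColor(capture('top'),cv2.COLOR_RGB2BGR))
st(); print(order.sign_off())
E
```

```text
t 13.375 pos [0.5223 0.0317 0.1182] press mm [-142.  -115.1  118.2] F [-5.26  1.02  5.85] w -0.004 yaw(y) 3.63 z [-0.  0. -1.] q [ 0.06  0.36 -0.13  1.08  0.   -0.  ]
the job is handed in; nothing more can be done
None
```

View pics/t8.png

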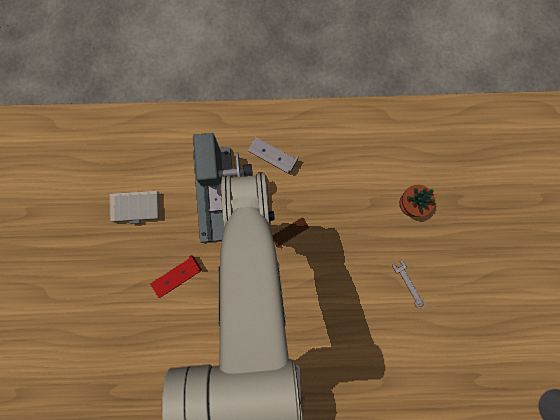

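The bracket is home against the end stop and the lever is down at about the third click, held there by the shut fingers. I handed the job in after 13.4 s.

- **Bracket:** I slid it about 54 mm along the channel. At the end the force rose from about 4 N to 12 N with no further advance. The wrist view afterwards put its near face at about -90 mm relative to the base front, which is the home position.
- **Lever:** The fingertips ended 118.2 mm above the bench on the crossbar, which puts the lever at about 0.91 rad. They carry about 6 N downward. The scene overlay agreed with 0.90 to 0.92 rad.
- **Less certain:**
  - I did not feel a clear dip at the third click in the noisy force reading, so that rests on position and picture only.
  - The foot's contact with the bracket could not be seen directly; I infer it from the lever angle.
  - The wrist camera read the base front about 4 mm too near, so I measured the bracket relative to it.
- **Other things:** In the last top view the plant, organizer box, wrench and the other brackets looked to be where they started.

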